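# Line up plaster border lengths on a lay-up board and clamp the row

## Task

Nudge the three plaster border lengths on the lay-up board into one straight closed row for gluing, keeping their order: high back edges flat against the fence, ends butted together and the right one up to the end stop. Then swing the cam lever round until the cam grips the end of the row and stays tight by itself. Do not disturb the jar and the saucer standing by.

Things in the scene. Friction and masses are not known exactly. Their poses are not given: they have to be found in the camera images.
- layup_board: fixed plywood lay-up board, 230 x 400 mm on battens; its base top is 35 mm above the bench. Origin on its underside: x from the robot's side to the fence, y left along the fence, z up; the base spans x -120 to 110, y -200 to 200 mm. In the finished row the lengths' origins lie at x = 50 mm, y = -122.5, -37.5 and 47.5 mm. All board x, y in these notes are in this frame
- row_corner (a point): inner corner of fence and end stop at the base top (board x = 90, y = -165 mm): the fence face runs from here to the left (to board y = 174 mm), the stop face towards the robot's side (to board x = -63 mm). Both are wooden strips 24 mm high above the base top; fence 22 mm thick, stop 26 mm
- border_right: the rightmost (nearest the end stop) of three equal pieces: white cast plaster border, 85 mm along the row (its y), 80 mm deep (its x), 0.28 kg. Front edge 18 mm thick; the back 30 mm stands 30 mm high; beads run along its top in y. Origin: middle of its underside; +x points to its high back edge, which goes to the fence; z up
- border_middle: the middle one of the three equal plaster lengths; same size, origin and axes as border_right
- border_left: the leftmost (nearest the cam) of the three equal plaster lengths; same size, origin and axes as border_right
- cam_lever (a joint): cam clamp at the left end of the board (rad): 0 = open, lever pointing left along the fence (board +y); grows anticlockwise seen from above as the lever swings towards the robot's side; stop at 1.6. Stiff (0.3 N m friction), stays where left. A closed row leaves 7 mm to spare at 0; the cam meets it at about 1.05 and squeezes beyond
- cam_pivot (a point): upright pivot axis of cam and lever, at the base top, board x = 62, y = 113 mm. The wooden cam disc, 60 mm diameter, 1.5 to 23.5 mm above the base top, is centred 14 mm off it under the lever, so its reach from here towards the row is 30 - 14 cos(angle) mm
- lever_grip (a point): middle of the upright turned wooden grip at the lever's end, 100 mm from the pivot: 22 mm diameter, 44 mm tall, 69 to 113 mm above the bench (this point: 91 mm). The flat steel lever, 20 mm wide, lies 59 to 65 mm above the bench
- glue_jar: bystander: closed grey jar, 62 mm diameter, 127 mm tall, standing on the bench behind the fence, towards the left; origin at the middle of its foot
- saucer: bystander: pale saucer, 118 mm diameter, 20 mm high, with scraps in it, on the bench to the left of the board; origin under its middle
Things that resemble listed ones, but are neither listed nor needed, are in the scene too. Leave any yellow look-alike of the border_middle alone.

How it is judged:
On the way:
1. the three lengths stand along the fence, close enough together for the cam to take up the rest (x of each of border_right, border_middle, border_left in the frame of layup_board above 0.044 m and y of border_right in the frame of layup_board below -0.1125 m and y of border_middle in the frame of layup_board below -0.0275 m and y of border_left in the frame of layup_board below 0.0575 m), for 0.2 s.
At the end, for the whole second after the job is handed in: all three lengths rest flat, back edges within 4 mm of the fence and square to it within 0.04 rad, each within 4 mm of its place in the closed row from the end stop; the lever is past 0.7 rad and the cam presses on the left length with over 3 N by itself (x of each of border_right, border_middle, border_left in the frame of layup_board above 0.046 m and z of each of border_right, border_middle, border_left in the frame of layup_board below 0.04 m and angle between each of border_right, border_middle, border_left's own z axis and vertical below 0.05 rad and angle between the x axis of each of border_right, border_middle, border_left and the x axis of layup_board, either way round below 0.04 rad and linear speed of each of border_right, border_middle, border_left below 0.01 m/s and y of border_right in the frame of layup_board between -0.1265 and -0.1185 m and y of border_middle in the frame of layup_board between -0.0415 and -0.0335 m and y of border_left in the frame of layup_board between 0.0435 and 0.0515 m and contact force between cam_lever and border_left above 3 N and value of joint cam_lever above 0.7 rad); the robot touches nothing.
It fails at once if the small grey jar is pushed more than 30 mm or tipped (distance of glue_jar from where it was at the start of the episode above 0.03 m or angle between glue_jar's own z axis and vertical above 0.4 rad).
It fails at once if the saucer is pushed more than 30 mm or tipped (distance of saucer from where it was at the start of the episode above 0.03 m or angle between saucer's own z axis and vertical above 0.4 rad).
It also fails if it takes over 72 s, if anything falls off the work surface, if the arm or the gripper's body presses on something with over 40 N, if the wrist force passes 120 N, or if a joint passes its speed limit or range.

## Robot

A 6-joint arm with a two-finger parallel gripper is mounted at the origin on a cart in front of the work surface, level with it; the furniture and walls round the work are solid. World frame = base frame: x ahead of the robot, y to its left, z up, the work surface at z = 0. Lengths are in m, angles in rad, forces in N, time in s.
With the tool pointing down it reaches from about 0.3 to 0.825 m from the base axis. Payload 5.4 kg.
Tool frame: the origin (TCP) lies at the very end of the fingers, on their centre line; the grasp point (between the pads) lies 19 mm behind it; z points along the fingers, y is the line along which they close (so a half turn about z gives the same grasp; the last joint's range is limited). The gripper opens to 92 mm and grips with 3 to 60 N. Pads are 20 mm wide; open, the fingers measure 128 mm over their backs; the gripper's body (75 mm by 189 mm) begins 69 mm behind the grasp point.
Start: joints at [-1.493, 0.158, 1.597, -0, 1.386, -0.21], TCP at [0.163, -0.551, 0.215] pointing down, gripper open.
Joint ranges: [-2.91, 2.91], [-0.94, 2.29], [0.18, 2.7], [-1.29, 4.43], [0.17, 2.64], [-3, 3]. Speed limits (rad/s): [2.57, 2.57, 3.14, 3.14, 3.14, 3.14].

## Interface

Orientations are given as a rotation vector (axis times angle).
In Python, from workcell import bot gives the robot as it stands. Calls block until the motion is done:
- bot.goto(position, orientation): joint-space move of the TCP to a pose.
- bot.line_to(position, rot=None, max_speed=0.15): straight line of the TCP; rot=None keeps the orientation; max_speed is the mean speed in m/s.
- bot.set_joints(angles): joint-space move.
- bot.set_gripper(opening, newtons=None): opening from 0.0 (shut) to 1.0 (fully open); newtons is the grip in N (None keeps the last); returns when the fingers have stopped.
- bot.hold(seconds).
- bot.inverse_kinematics(position, orientation): joint angles nearest the present ones, or None.
- bot.read_camera(name): name is "scene" or "top" or "wrist"; returns a dict with "pixels" (480x640x3 uint8, blue, green, red), "fx", "fy", "cx", "cy" (pixels), "R" (3x3) and "t" (3): a world point X has camera coordinates R X + t. Camera axes: x right, y down, z forward; pixel columns grow to the right and rows downward; lengths in m; the calibration is good to about 2 mm. A picture is of the moment at which its call begins. There is no depth.
A pose or a line that the arm cannot do raises bot.MotionError and nothing moves.
- bot.job_done(): hands the job in; it is judged then, once.
Readings, each from a call of its own:
- bot.current_clock(): time.
- bot.current_joints(): joint angles.
- bot.current_joint_vel(): joint speeds.
- bot.current_effort(): joint torques, N m.
- bot.current_ee_pos(): TCP position.
- bot.current_tool_rot(): TCP orientation.
- bot.current_contact_force(): force on the tool from outside, world axes, zero at the start.
- bot.current_ft_torque(): the same for the moment, N m.
- bot.current_opening(): opening from 0.0 (shut) to 1.0 (fully open).
- bot.current_grip_force(): force on a finger pad.
Only numpy, scipy, OpenCV 4.12 (cv2) and the standard library are available. Lean on these libraries where they do the work, as an engineer would, in place of code of your own. Each camera call takes 0.05 s, during which the arm holds its last target. There are 200 camera calls.

## Working session

There is one attempt and no reset: what is moved stays moved. The work goes in short steps, each a Python script; the robot and the scene stay as the last script left them, time stands still between calls to the robot, and variables do not carry over. Pictures are saved under pics/ and viewed, at most 10 in all, crops included, and the job is handed in when it is done.

```bash
mkdir -p pics; ls
python3 - <<'E'
from workcell import bot
import cv2,pickle
for n in("top","scene"):
    c=bot.read_camera(n); cv2.imwrite(f"pics/{n}0.png",c["pixels"]); pickle.dump(c,open(f"{n}0.pkl","wb"))
    print(n,c["fx"],c["cx"],c["cy"],c["R"],c["t"])
print(bot.current_clock(),bot.current_tool_rot())
E
```

```text
pics
top 488.73201909497726 319.8835594794187 247.46259756106758 [[-2.23098057e-02 -9.99747556e-01 -2.66391384e-03]
 [-9.88706387e-01  2.24582375e-02 -1.48173233e-01]
 [ 1.48195654e-01 -6.71887406e-04 -9.88957834e-01]] [0.28204923 0.47121926 0.8487924 ]
scene 552.3125554812949 308.572821610507 237.6110278367371 [[-0.72726239 -0.68618549  0.01545613]
 [-0.52075543  0.53698012 -0.66367623]
 [ 0.44710536 -0.49071562 -0.74786026]] [0.54544168 0.15526065 1.02203287]
0.1 [-3.10745448e+00 -4.50307121e-01 -1.88369417e-04]
```

View pics/top0.png

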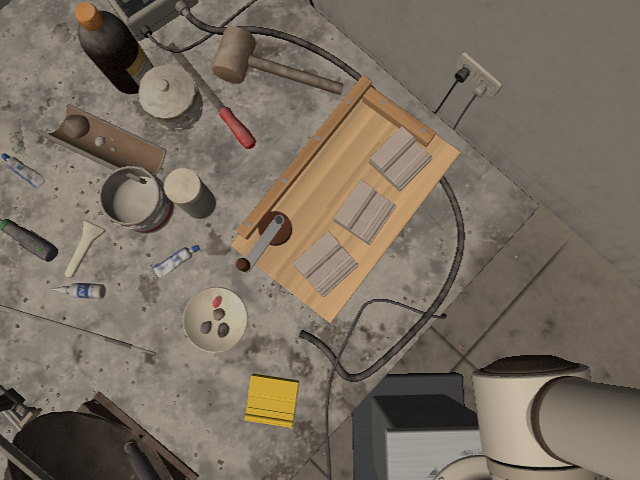

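View pics/scene0.png

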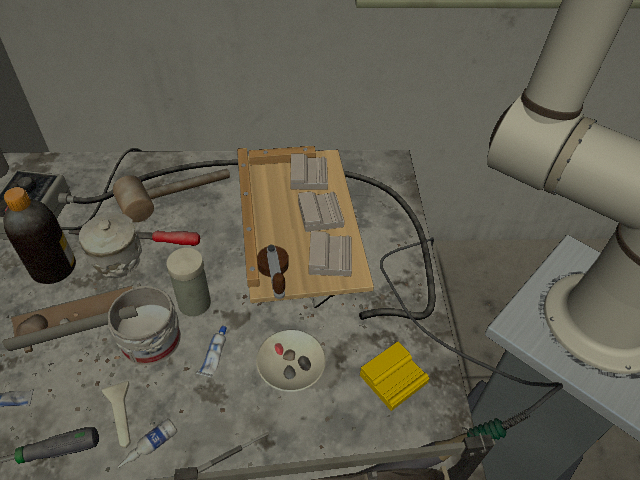

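The top view shows the board with its fence from about (365,85) to (235,245) and the end stop from (365,90) to (435,140). The grey-white lengths are at about (401,157), (364,211) and (326,263). The lever grip is at (243,265), the jar at (190,193) and the saucer at (215,320). The look-alike is the yellow piece at (272,400), so I will leave it alone. The white pieces on the board fit the description. Next is an enlarged crop with contours to confirm.

```bash
cat > h.py <<'E'
import numpy as np,cv2,pickle
def ray(c,uv,z):
    uv=np.atleast_2d(uv).astype(float)
    d=np.c_[(uv[:,0]-c["cx"])/c["fx"],(uv[:,1]-c["cy"])/c["fy"],np.ones(len(uv))]@np.array(c["R"])
    o=-np.array(c["R"]).T@np.array(c["t"]); s=(z-o[2])/d[:,2]
    return (o+s[:,None]*d)[:,:2]
def proj(c,X):
    p=np.atleast_2d(X)@np.array(c["R"]).T+np.array(c["t"])
    return np.c_[p[:,0]/p[:,2]*c["fx"]+c["cx"],p[:,1]/p[:,2]*c["fy"]+c["cy"]]
E
python3 - <<'E'
from h import *
c=pickle.load(open("top0.pkl","rb")); im=c["pixels"]
hsv=cv2.cvtColor(im,cv2.COLOR_BGR2HSV)
for p in [(330,200),(400,215),(300,235),(400,150),(365,205),(320,262),(335,120),(400,110),(265,190)]: print(p,hsv[p[1],p[0]])
x0,y0,w,h,s=220,65,250,265,1
crop=cv2.resize(im[65:331-1,225:470],None,fx=2.26,fy=2.26,interpolation=cv2.INTER_CUBIC)
cv2.imwrite("pics/crop.png",crop);print(crop.shape)
E
```

```text
(330, 200) [ 16 110 178]
(400, 215) [ 16 110 186]
(300, 235) [ 16 110 181]
(400, 150) [ 14  47 114]
(365, 205) [ 10  45 124]
(320, 262) [ 15  50 154]
(335, 120) [ 15 133 146]
(400, 110) [ 14 131 150]
(265, 190) [ 17  37 131]
(599, 554, 3)
```

View pics/crop.png

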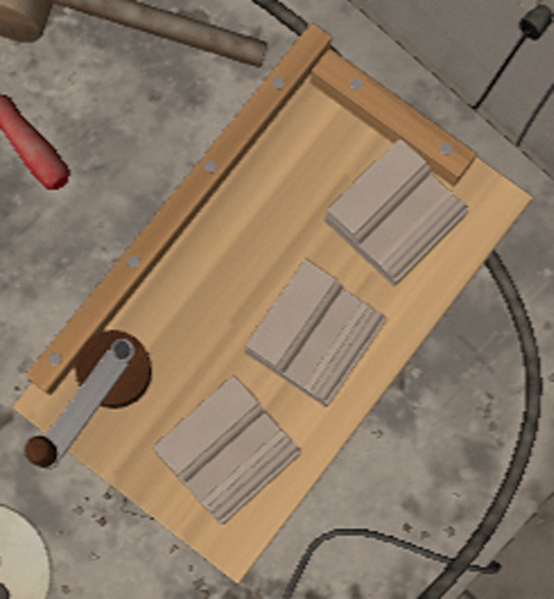

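The crop confirms three white plaster lengths on the board, each with its smooth high back towards the fence at upper left. The pivot is at crop (123,349) and the grip at (40,450).

```bash
cat >> h.py <<'E'
def board(c,px,bxy,zs):
    W=np.array([ray(c,p,z)[0] for p,z in zip(px,zs)]); B=np.array(bxy)
    Wc,Bc=W-W.mean(0),B-B.mean(0)
    a=np.arctan2((Bc[:,0]*Wc[:,1]-Bc[:,1]*Wc[:,0]).sum(),(Bc*Wc).sum())
    R=np.array([[np.cos(a),-np.sin(a)],[np.sin(a),np.cos(a)]])
    o=W.mean(0)-R@B.mean(0)
    print("res mm",np.round(1000*((W-o)@R-B),1).tolist())
    return o,a,R
E
python3 - <<'E'
from h import *
c=pickle.load(open("top0.pkl","rb"))
f=lambda u,v:(u/2.26+225,v/2.26+65)
pts=[(f(531,198),(-.12,-.2),.035),(f(239,582),(-.12,.2),.035),(f(14,408),(.11,.2),.035),(f(123,349),(.062,.113),.067),
 (f(40,449),(.062,.213),.113),(f(52,392),(.09,.174),.059),(f(475,155),(-.063,-.191),.059)]
o,a,R=board(c,*zip(*pts)); print("o",o,"a",a)
np.savez("board.npz",o=o,a=a,R=R)
for n,p,q,r,s in [("right",(400,140),(326,212),(431,168),(357,240)),("mid",(306,261),(246,349),(341,288),(281,372)),("left",(236,377),(154,447),(262,405),(182,480))]:
    P=[(ray(c,f(*x),.065)[0]-o)@R for x in (p,q,r,s)]
    d=(P[1]-P[0]+P[3]-P[2]); th=np.arctan2(-d[0],d[1]); 
    n_=np.array([np.cos(th),np.sin(th)])
    ctr=sum(P)/4-n_*.025
    print(n,"ctr mm",np.round(ctr*1e3,1),"yaw",round(th,3),"len",np.linalg.norm(P[1]-P[0]),np.linalg.norm(P[2]-P[0]))
for n,uv,z in [("jar",(184,183),.127),("saucer",(215,320),.02)]: w=ray(c,uv,z)[0];print(n,w,(w-o)@R)
E
```

```text
res mm [[1.1, 3.8], [3.0, -0.8], [-0.3, -1.0], [1.8, -1.5], [-5.1, -1.4], [-1.7, -2.7], [1.2, 3.6]]
o [0.57140536 0.22194648] a 0.8953712990602827
right ctr mm [ -42.7 -110.9] yaw -0.136 len 0.08508225134072883 0.033751809348086845
mid ctr mm [-51.4   8.9] yaw 0.048 len 0.08538971034821988 0.03499279500300464
left ctr mm [-50.9 124.1] yaw -0.183 len 0.08368476885893451 0.029803263425031833
jar [0.57661602 0.49370949] [0.21535293 0.16584753]
saucer [0.35189915 0.46329593] [0.05111741 0.32221041]
```

```bash
cat >> h.py <<'E'
from scipy.spatial.transform import Rotation as Ro
try: _b=np.load("board.npz"); o,a,R=_b["o"],float(_b["a"]),_b["R"]
except Exception: pass
def rv(phi):            # tool down, closing line at board angle phi
    p=a+phi; p=(p+np.pi/2)%np.pi-np.pi/2
    y=np.array([np.cos(p),np.sin(p),0]); z=np.array([0,0,-1.])
    return Ro.from_matrix(np.c_[np.cross(y,z),y,z]).as_rotvec()
def W(x,y,z): return np.r_[o+R@np.array([x,y]),z]
def fb(bot):            # external force in board axes
    F=np.array(bot.current_contact_force()); return np.r_[R.T@F[:2],F[2]]
def tb(bot): return (np.array(bot.current_ee_pos())[:2]-o)@R
def push(bot,p,d,dist,lim,z,step=.002,v=.04):
    """step along board direction d until reaction exceeds lim"""
    p=np.array(p,float); d=np.array(d,float); n=0
    f0=fb(bot)[:2]@d
    while n<dist:
        n+=step; bot.line_to(W(*(p+n*d),z),max_speed=v)
        f=-fb(bot)[:2]@d
        if f>lim: break
    print("push end",np.round(1e3*(p+n*d),1),"actual",np.round(1e3*tb(bot),1),"f",round(f,1),"t",bot.current_clock()); return p+n*d
def snap(bot,n):
    c=bot.read_camera("top"); pickle.dump(c,open(n+".pkl","wb")); 
    cv2.imwrite(f"pics/{n}.png",cv2.resize(c["pixels"][65:330,225:470],None,fx=2.26,fy=2.26,interpolation=cv2.INTER_CUBIC))
E
python3 - <<'E'
from h import *
from workcell import bot
c=pickle.load(open("top0.pkl","rb"))
f=lambda u,v:(u/2.26+225,v/2.26+65)
pts=[(f(531,198),(-.12,-.2),.035),(f(239,582),(-.12,.2),.035),(f(14,408),(.11,.2),.035),(f(123,349),(.062,.113),.067),
 (f(52,392),(.09,.174),.059),(f(475,155),(-.063,-.191),.059)]
o,a,R=board(c,*zip(*pts)); print(o,a); np.savez("board.npz",o=o,a=a,R=R)
import h; h.o,h.a,h.R=o,a,R
r=rv(0); bot.set_gripper(.49)
bot.goto(W(-.05,.205,.16),r); print(bot.current_joints(),bot.current_clock())
bot.line_to(W(-.05,.205,.042)); print(fb(bot))
bot.line_to(W(-.05,.115,.042),max_speed=.07); print(fb(bot),bot.current_clock())
push(bot,(-.05,.115),(0,-1),.025,12,.042)
snap(bot,"a1")
E
```

```text
res mm [[1.1, 3.2], [1.7, -1.4], [-1.6, -0.9], [0.7, -1.5], [-3.0, -2.6], [1.1, 3.2]]
[0.57168012 0.2226169 ] 0.8922677637281234
[ 4.40054467e-01 -7.86677640e-03  1.88394236e+00 -1.37786763e-04
  1.26529864e+00 -4.51114696e-01] 4.0417
[0.98383666 0.96666921 0.14692943]
[ 0.49694753  1.06441866 -1.00156469] 6.4083
push end [-50.  97.] actual [-50.3  99.6] f 13.0 t 8.6583
```

View pics/a1.png

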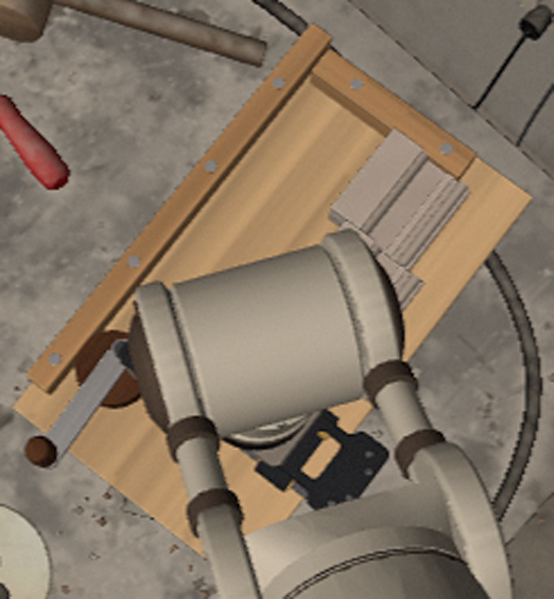

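The chain push closed the row against the end stop: contact came at TCP y≈100, which matches the left end at 90. The pieces on the right (400,195) look square. Next I push each one to the fence.

Run:
```python
from h import *
from workcell import bot
z=.042
bot.line_to(W(-.05,.115,z)); bot.line_to(W(-.05,.13,.14))
bot.set_gripper(.37)
r=rv(np.pi/2)
bot.goto(W(-.118,-.1215,.12),r); print(bot.current_joints(),bot.current_clock())
bot.line_to(W(-.118,-.1215,z))
for y in (-.1215,-.0375,.0475):
    bot.line_to(W(-.118,y,z))
    bot.line_to(W(-.012,y,z),max_speed=.08); print(fb(bot))
    push(bot,(-.012,y),(1,0),.022,10,z)
    bot.line_to(W(-.118,y,z))
bot.line_to(W(-.14,.0475,.15))
bot.goto(W(-.05,.205,.2),rv(0))
bot.goto([.25,-.25,.3],rv(0))
print(bot.current_clock()); snap(bot,"a2")
```

```text
[-1.10391581e-01  2.95063622e-01  1.63044881e+00  4.02595323e-04
  1.21656673e+00  5.66206496e-01] 11.2167
[-0.52556921 -0.53216403 -0.30702661]
push end [   4.  -121.5] actual [   1.1 -121.4] f 13.0 t 15.6083
[-0.98059803 -0.22510612 -1.11299564]
push end [  4.  -37.5] actual [  1.3 -37.5] f 12.6 t 20.7583
[-0.23440995  0.26866465 -0.37846847]
push end [ 4.  47.5] actual [ 1.6 47.6] f 11.8 t 25.9167
30.9583
```

View pics/a2.png

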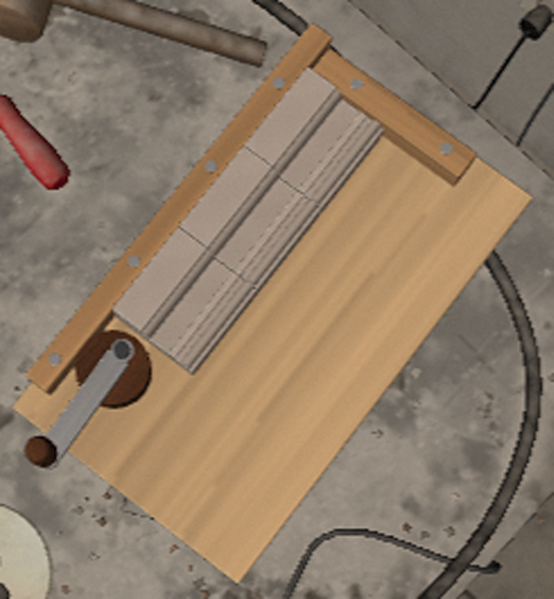

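The row is closed and flat against the fence, with its left end at crop (115,312)–(193,373) just short of the cam. Now the lever.

Run:
```python
from h import *
from workcell import bot
def rq(q):
    p=a+q; y=np.array([np.cos(p),np.sin(p),0]); zz=np.array([0,0,-1.])
    return Ro.from_matrix(np.c_[np.cross(y,zz),y,zz]).as_rotvec()
def P(q,z): return W(.062-.1*np.sin(q),.113+.1*np.cos(q),z)
z=.077; bot.set_gripper(.41)
q=.035
bot.goto(P(q,.19),rq(q)); bot.line_to(P(q,z)); print(fb(bot),bot.current_clock())
f=0
while q<1.5:
    q+=.07 if q<.95 else .03
    bot.line_to(P(q,z),rq(q),max_speed=.06)
    f=fb(bot)[:2]@np.array([np.cos(q),np.sin(q)])
    if q>.9: print(round(q,3),round(f,1),end="; ")
    if f>16: break
print(np.round(fb(bot),1),bot.current_clock())
q2=q-.09; bot.line_to(P(q2,z),rq(q2),max_speed=.05); print(fb(bot))
bot.line_to(P(q2,.17),rq(q2)); bot.goto([.25,-.25,.3],rq(q2))
print(bot.current_clock()); snap(bot,"a3")
```

```text
[ 0.39818658  0.31330889 -0.39940149] 34.6167
0.945 0.6; 1.015 0.2; 1.045 3.1; 1.075 4.7; 1.105 5.2; 1.135 4.6; 1.165 7.6; 1.195 13.1; 1.225 18.0; [11.8 14.9 -2.7] 40.1
[-0.39162133  0.59090324 -0.00391736]Traceback (most recent call last):
  File "<stdin>", line 19, in <module>
workcell.MotionError: the arm cannot take that pose within its joint ranges
```

Run:
```python
from h import *
from workcell import bot
print(bot.current_ee_pos())
p=np.array(bot.current_ee_pos()); bot.line_to(np.r_[p[:2],.25])
bot.goto([.25,-.25,.3],rv(0))
print(bot.current_clock()); snap(bot,"a3")
```

```text
[0.43232507 0.29729226 0.16900315]
43.9667
```

View pics/a3.png

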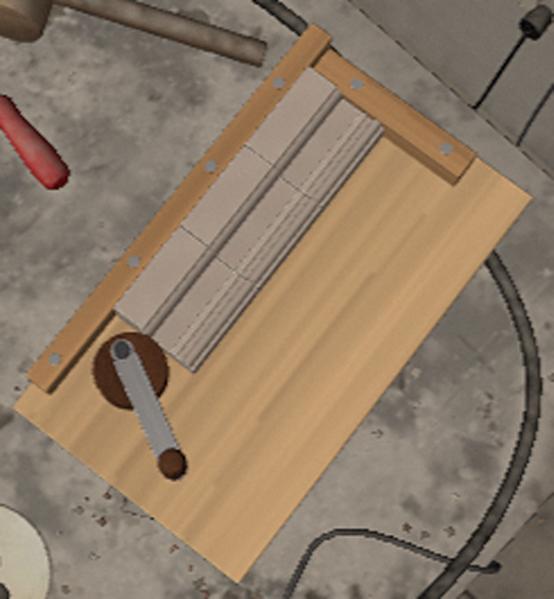

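The lever is swung round to about 1.15 rad with its grip at crop (173,463). The cam sits against the row, which is still straight and closed, so I am handing the job in.

```bash
python3 -c "
from workcell import bot
print(bot.job_done(),bot.current_clock())"
```

```text
the job is handed in; nothing more can be done
the job is handed in; nothing more can be done
```

I handed the job in at about 44 s: the three lengths are in one closed row against the fence and end stop, and the cam lever is at about 1.15 rad. The lever stayed put when I let go, but I didn't measure the cam's force on the row, and no verdict came back.

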